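# Latch the spice mill, switch it on and hold the pulse key

## Task

Run the spice mill with the fingertips: press the lid latch beside the bowl fully down, then press the raised end of the rocker paddle fully down to switch the mill on, then press the round pulse key fully down and finish while still holding it down. Only press: leave the square release key alone, and do not lift or shift the lid, jars, cup, tray or spoon.

Things in the scene. Friction and masses are not known exactly. Their poses are not given: they have to be found in the camera images.
- mill: White spice mill, fixed, 220 mm (its x) by 300 mm (its y, -140 to +160). Origin on the table, z up; flat deck 50 mm above the table. At mill (0, +80) mm the steel bowl, 124 mm across, with its lid. At y = -75 mm the rocker, round key and square key sit 65 mm apart in a row along mill x (-65, 0, +65 mm), turned with the mill; their order changes from run to run.
- latch_top (a point): Top centre of the lid latch, a grey tab 36 mm (mill x) by 40 mm (mill y), 8 mm thick, on a grey post beside the bowl at mill (-80, +80) mm; moves with it. Up, its top is 134.5 mm above the table, overhanging the lid's rim without touching it. It slides straight down 10 mm and stays where left (friction 5 N).
- latch (a joint): Lid latch travel in m: 0 up (starts at 0 to 0.0015), 0.010 fully down.
- rocker_pad (a point): Place to press: top of the black paddle, 20 mm from its hinge, at the end raised when off (mill -y, away from the bowl); moves with it. Paddle 30 mm (mill x) by 60 mm (mill y), 8 mm thick, hinged at mid-length about mill x, axis 70 mm above the table. It leans 0.22 rad each way: point about 78 mm above the table off, 69.5 mm on. About 4 N here moves it; friction keeps it where left.
- rocker (a joint): Rocker angle in rad: 0 off (starts at 0 to 0.04), 0.44 fully on.
- pulse_top (a point): Top centre of the round black pulse key, 36 mm across, 71 mm above the table when up; moves with it. Sprung: 7 mm travel straight down, 1.5 N to start, 5 N at the bottom; comes back up when let go. The white bezel around it is 13 mm below the unpressed top.
- pulse (a joint): Pulse key travel in m: 0 up, 0.007 fully down.
- pulse_base: White square bezel of the pulse key, 46 mm square, 8 mm high, carrying the key; origin under its centre on the deck.
- release_top (a point): Centre of the top of the square black release key, 34 mm square; leave it alone. Also 21 mm above the deck and sprung.
- release (a joint): Release key travel in m: 0 up, 0.007 fully down. Must stay up.
- lid: Loose grey lid lying on the bowl, 132 mm across, rim 8 mm thick, with a 30 mm knob in the middle whose top is 28 mm above the origin. Origin at the centre of the rim's underside, 105 mm above the table; z up. Leave it.
- jar_a_mid (a point): Middle of a loose spice jar, 42 mm across and 62 mm high, standing on the mill's deck near its +x edge (its top is 112 mm above the table). Leave it.
- jar_b_mid (a point): Middle of a loose spice jar, 42 mm across and 70 mm high, on the table beside the mill's bowl end. Leave it.
- jar_c_mid (a point): Middle of a loose spice jar, 42 mm across and 70 mm high, on the table to the robot's right. Leave it.
- cup: Loose steel measuring cup, 60 mm across and 45 mm high, on the table beside the mill's control end; origin under its centre. Leave it.
- tray: Loose round aluminium tray, 180 mm across and 16 mm high, on the table to the robot's left; origin under its centre. Leave it.
- spoon: Loose wooden spoon, 240 mm long, lying roughly along x on the table to the robot's right; leave it.

How it is judged:
On the way, in this order (a step that is already met when the one before it is completed fails the run):
1. the lid latch is pressed down, the rocker still off (value of joint latch above 0.008 m and value of joint rocker below 0.2 rad), for 0.1 s.
2. the rocker is pressed over to on, the latch still down (value of joint latch above 0.008 m and value of joint rocker above 0.36 rad), for 0.1 s.
3. the round pulse key is pressed down (all of step 2 and value of joint pulse above 0.005 m), for 0.1 s.
At the end, for the whole second after the job is handed in: The latch is at least 8 of its 10 mm down, the rocker at least 0.36 of 0.44 rad over, and the fingers still press the round pulse key (over 1 N) at least 5 of its 7 mm down; the square key is up (all of step 3 and contact force between the fingers and pulse_base above 1 N and value of joint release below 0.003 m); the arm keeps its last pose, push and grip.
It fails at once if the rocker is switched on while the lid latch is still up (value of joint rocker above 0.25 rad and value of joint latch below 0.007 m).
It fails at once if the round pulse key is pressed before the rocker is on (value of joint pulse above 0.004 m and value of joint rocker below 0.33 rad).
It fails at once if the square release key is pressed (value of joint release above 0.004 m).
It fails at once if the lid is lifted, tipped or shoved (distance of lid from where it was at the start of the episode above 0.012 m or angle between lid's own z axis and vertical above 0.15 rad).
It fails at once if a jar, the cup, the tray or the spoon is moved by more than 25 mm, lifted or knocked over (distance of any of jar_a_mid, jar_b_mid, jar_c_mid, cup, tray, spoon from where it was at the start of the episode above 0.025 m or angle between any of jar_a_mid, jar_b_mid, jar_c_mid, cup, tray's own z axis and vertical above 0.5 rad).
It also fails if it takes over 38 s, if anything falls off the work surface, if the arm or the gripper's body presses on something with over 40 N, if the wrist force passes 120 N, or if a joint passes its speed limit or range.

## Robot

A 6-joint arm with a two-finger parallel gripper is mounted at the origin on the work surface. World frame = base frame: x ahead of the robot, y to its left, z up, the work surface at z = 0. Lengths are in m, angles in rad, forces in N, time in s.
With the tool pointing down it reaches from about 0.25 to 0.775 m from the base axis. Payload 4 kg.
Tool frame: the origin (TCP) lies midway between the tips of the shut fingers; the grasp point (between the pads) lies 19 mm behind it; z points along the fingers, y is the direction in which the jaws open and shut (so a half turn about z gives the same grasp; the last joint's range is limited). The gripper opens to 94 mm and grips with 3 to 60 N. Pads are 16 mm wide; open, the fingers measure 119 mm over their backs; the gripper's body (75 mm by 177 mm) begins 78 mm behind the grasp point.
Start: joints at [-0.103, 0.087, 1.371, -0, 1.684, -0.103], TCP at [0.55, -0, 0.206] pointing down, gripper open.
Joint ranges: [-3.1, 3.1], [-0.76, 2.03], [0.27, 2.55], [-1.08, 4.22], [0.17, 2.65], [-2.57, 2.57]. Speed limits (rad/s): [2.79, 2.79, 3.14, 3.14, 3.14, 3.14].

## Interface

Orientations are given as [roll, pitch, yaw] about the fixed x, y, z axes, in that order (R = Rz(yaw) Ry(pitch) Rx(roll)).
In Python, from bench import robot, cams gives the robot as it stands.
- The arm moves only by the tool step_arm, never from a script. Its argument "plan" is a list that holds one entry, the list of rows, each a list of 5 numbers: the shift along the world's x, y, z in mm, then the turn about the world's z in rad, then the opening in per cent of the stroke, from 0 (shut) to 100 (fully open). In form: [[[tx, ty, tz, turn, fingers], ...]]. A call has 1 to 8 rows; each row is the pose to reach, as a shift and turn from the pose commanded when the call began; what a row does not reach only later rows make up. A row lasts 1/12 s, in which the tool goes at most 41.7 mm and 7.16 degrees, less where a joint would pass 70% of its speed; a pose out of reach is approached as far as the arm can. A call with a gripper value outside its range is refused whole. The fingers move at their own pace and stop on an object; the grip force is fixed at half the most. Time passes only in rows, so rows that repeat a pose let the fingers close. It gives the time, the measured TCP pose, the force and the opening at its end, in the units of the state.
- robot.get_obs(): the state, without advancing time (a new reading comes with each control period).
- cams.snapshot(name): name is "scene" or "side" or "wrist"; returns a dict with "frame" (400x640x3 uint8, red, green, blue), "camera_matrix" (3x3 intrinsics, pixels), "origin" and "attitude" of the camera in the world; the wrist camera has in their place "T_tool_cam" (4x4, takes a point from camera to tool coordinates, whose origin is the TCP and whose axes are the flange's). Camera axes: x right, y down, z forward; pixel columns grow to the right and rows downward; lengths in m; the calibration is good to about 2 mm. A picture is of the moment at which its call begins: read the wrist's pose just before it. There is no depth.
- robot.close_job(): hands the job in, once; it reports no verdict.
The state is a dict: "time": time; "joint_positions": joint angles; "qvel": joint speeds; "joint_torque": joint torques, N m; "tool_pos": TCP position; "ee_rot": TCP orientation; "wrist_force": force on the tool from outside, world axes, zero at the start; "wrist_torque": the same for the moment, N m; "width": finger opening in m.
Only numpy, scipy, OpenCV 4.12 (cv2) and the standard library are available. Lean on these libraries where they do the work, as an engineer would, in place of code of your own. Each camera call takes 0.05 s, during which the arm holds its last target. There are 200 camera calls.

## Working session

There is one attempt and no reset: what is moved stays moved. The work goes in short steps, Python scripts to look and compute and a tool call to move; the robot and the scene stay as the last step left them, time stands still between calls to the robot, and variables do not carry over. Pictures are saved under pics/ and viewed, about 8 in all and at most 12, crops included, and the job is handed in when it is done.

Besides the shell and the picture viewer there is one more tool, called after "Request:" as name(argument=value, ...), one argument or row to a line, values as JSON. step_arm: Moves the arm, as the interface text tells. Its arguments: {"type":"object","properties":{"plan":{"type":"array"}},"required":["plan"]}

```bash
mkdir -p pics; python3 - <<'E'
from bench import robot, cams
import cv2,pickle
o=robot.get_obs();print(o['time'],o['tool_pos'],o['ee_rot'],o['width'])
d={}
for n in ("scene","side","wrist"):
    s=cams.snapshot(n);d[n]=s
    cv2.imwrite(f'pics/{n}0.png',s['frame'][:,:,::-1]);print(n,{k:v for k,v in s.items() if k!='frame'})
pickle.dump((o,d),open('s0.pkl','wb'))
E
```

```text
0.0 [5.49449931e-01 3.73540228e-05 2.04318460e-01] [-3.13940351e+00 -2.03823255e-04  1.57075048e+00] 0.09391951570687117
scene {'camera_matrix': array([[430.68251055,   0.        , 324.52209584],
       [  0.        , 430.68251055, 196.74934776],
       [  0.        ,   0.        ,   1.        ]]), 'origin': array([ 1.44857748, -0.44348146,  1.021615  ]), 'attitude': array([-2.31617615,  0.02138704,  1.07154008])}
side {'camera_matrix': array([[402.26184294,   0.        , 317.46632566],
       [  0.        , 402.26184294, 197.6716986 ],
       [  0.        ,   0.        ,   1.        ]]), 'origin': array([0.45523613, 0.77834802, 0.9404087 ]), 'attitude': array([-2.38681464, -0.01719311, -3.01419236])}
wrist {'camera_matrix': array([[302.1464056 ,   0.        , 320.95947223],
       [  0.        , 302.1464056 , 203.006381  ],
       [  0.        ,   0.        ,   1.        ]]), 'T_tool_cam': array([[ 9.35417856e-04, -9.57580842e-01, -2.88163246e-01,
         8.38526878e-02],
       [ 9.99999391e-01,  7.27095414e-04,  8.29962362e-04,
         7.69602666e-04],
       [-5.85233883e-04, -2.88163847e-01,  9.57580939e-01,
        -1.79922533e-01],
       [ 0.00000000e+00,  0.00000000e+00,  0.00000000e+00,
         1.00000000e+00]])}
```

View pics/scene0.png

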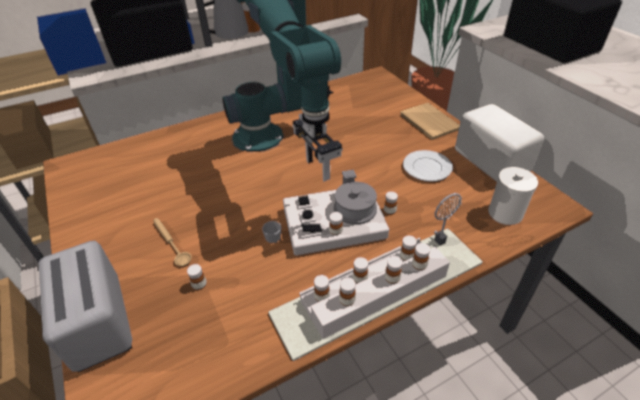

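View pics/wrist0.png

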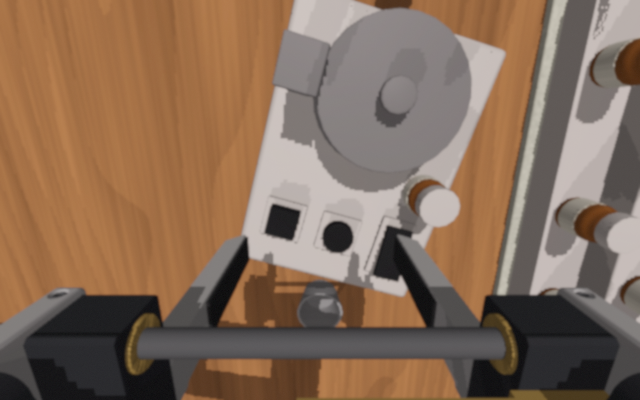

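```bash
cat > h.py <<'E'
import numpy as np
from scipy.spatial.transform import Rotation as R
from scipy.optimize import least_squares
def cam(o,s):
    T=np.array(s['T_tool_cam']);W=np.eye(4);W[:3,:3]=R.from_euler('xyz',o['ee_rot']).as_matrix();W[:3,3]=o['tool_pos'];return W@T
def ray(o,s,uv,z):
    C=cam(o,s);d=C[:3,:3]@np.linalg.solve(s['camera_matrix'],[*uv,1]);return C[:3,3]+d*(z-C[2,3])/d[2]
def fit(o,s,pts,guess):
    P=np.array([ray(o,s,uv,m[2]) for uv,m in pts]);M=np.array([m for _,m in pts])
    f=lambda q:((R.from_euler('z',q[2]).apply(M)+[q[0],q[1],0]-P)[:,:2]).ravel()
    r=least_squares(f,guess,loss='soft_l1',f_scale=.003);return r.x,f(r.x).reshape(-1,2)*1e3
def mill(q,m): return R.from_euler('z',q[2]).apply(m)+[q[0],q[1],0]
E
python3 - <<'E'
from h import *;import pickle,cv2
o,d=pickle.load(open('s0.pkl','rb'));s=d['wrist']
pts=[((283,221.5),(-.065,-.075,.071)),((338,237),(0,-.075,.071)),((399.5,95),(0,.08,.133)),((302,63),(-.08,.08,.1345)),
((505,49),(.11,.16,.05)),((405,297),(.11,-.14,.05)),((243,262),(-.11,-.14,.05))]
q,r=fit(o,s,pts,[.55,.1,-.2]);print(q,r.round(1))
for n,m in dict(latch=(-.08,.08,.1345),rocker=(.065,-.095,.078),pulse=(0,-.075,.071),jar=(0,0,0)).items():print(n,mill(q,m).round(4))
print('jar top',ray(o,s,(440,208),.112))
E
```

```text
[ 0.590207    0.02075946 -0.2642398 ] [[-0.5 -3. ]
 [ 1.3 -1.5]
 [-0.7  1.2]
 [-1.9 -0.6]
 [ 4.   1.9]
 [ 2.5 -1.6]
 [-7.1  6.8]]
latch [0.5339 0.1189 0.1345]
rocker [ 0.6281 -0.0879  0.078 ]
pulse [ 0.5706 -0.0516  0.071 ]
jar [0.5902 0.0208 0.    ]
jar top [ 0.66275177 -0.0027891   0.112     ]
```

Request:
step_arm(
  plan=[
    [[-4,30,0,-0.1,0],[-8,60,0,-0.2,0],[-12,90,0,-0.264,0],[-16,119,-20,-0.264,0],[-16,119,-44,-0.264,0],[-16,119,-44,-0.264,0],[-16,119,-44,-0.264,0],[-16,119,-44,-0.264,0]],
  ],
)

```text
time: 0.82
tool_pos: [0.5344, 0.1185, 0.1623]
ee_rot: [3.141, 0.0, 1.306]
wrist_force: [0.5, 0.8, -0.4]
width: 0.044
```

```bash
cat > look.py <<'E'
from bench import robot, cams
import cv2,pickle,sys
n=sys.argv[1]
o=robot.get_obs();print(o['time'],o['tool_pos'],o['ee_rot'],o['width'],o['wrist_force'])
s=cams.snapshot('wrist');pickle.dump((o,s),open(n+'.pkl','wb'))
cv2.imwrite(f'pics/{n}.png',s['frame'][:,:,::-1])
E
python3 look.py w1
```

```text
0.8167 [0.53442551 0.11846237 0.16225988] [3.14082704e+00 5.50530594e-05 1.30604798e+00] 0.04395269548064399 [ 0.52880365  0.8416115  -0.36729426]
```

View pics/w1.png

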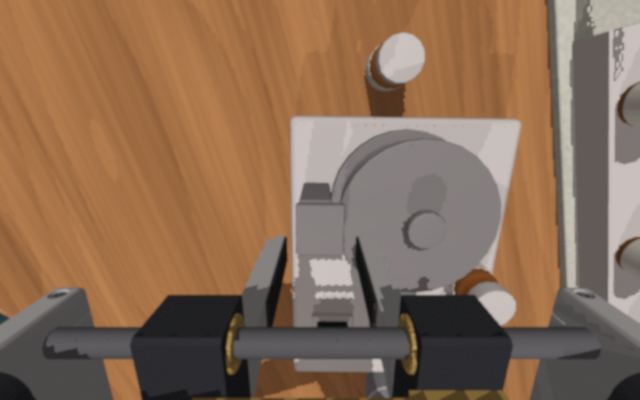

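The mill is square in view. The tab spans about (297..345, 204..253), centred near (321, 228); the knob is at (425, 230). The deck's top corners are at (292, 117) and (519, 121). The fingers are still closing.

```bash
python3 - <<'E'
from h import *;import pickle
o,s=pickle.load(open('w1.pkl','rb'))
pts=[((321,228.5),(-.08,.08,.1345)),((425.5,230),(0,.08,.133)),((292,117),(-.11,.16,.05)),((519,121),(.11,.16,.05))]
q,r=fit(o,s,pts,[.59,.02,-.264]);print(q,r.round(1))
print('tab',ray(o,s,(321,228.5),.1345))
for n,m in dict(latch=(-.08,.08,.1345),rocker=(.065,-.095,.078),pulse=(0,-.075,.071)).items():print(n,mill(q,m).round(4))
E
```

```text
[ 0.58901123  0.02021495 -0.28223604] [[-1.6 -0.8]
 [ 0.7 -1. ]
 [-2.5  2.4]
 [ 5.1 -0.1]]
tab [0.53604284 0.12010045 0.1345    ]
latch [0.5345 0.1193 0.1345]
rocker [ 0.625  -0.0891  0.078 ]
pulse [ 0.5681 -0.0518  0.071 ]
```

Request:
step_arm(
  plan=[
    [[0,0,0,0,0],[0,0,0,0,0],[0,0,0,0,0],[0,0,-20,0,0],[0,0,-28,0,0],[0,0,-33,0,0],[0,0,-38,0,0],[0,0,-38,0,0]],
  ],
)

```text
time: 1.53
tool_pos: [0.5346, 0.1187, 0.1247]
ee_rot: [3.14, -0.0, 1.307]
wrist_force: [0.6, -0.4, 3.6]
width: 0.0004
```

Request:
step_arm(
  plan=[
    [[0,0,-2,0,0],[0,0,-3,0,0],[0,0,-3,0,0],[0,0,-3,0,0]],
  ],
)

```text
time: 1.87
tool_pos: [0.5347, 0.1189, 0.1245]
ee_rot: [3.138, -0.001, 1.307]
wrist_force: [-4.1, -0.6, 13.3]
width: 0.0007
```

Request:
step_arm(
  plan=[
    [[0,0,30,0,0],[0,0,50,0,0],[12,-39,50,0,0],[22,-78,50,0,0],[32,-117,50,0,0],[42,-156,50,0,0],[52,-195,50,0,0],[65,-235,50,0,0]],
  ],
)

```text
time: 2.53
tool_pos: [0.5988, -0.1173, 0.1704]
ee_rot: [-3.141, -0.0, 1.307]
wrist_force: [0.8, 0.3, 0.3]
width: 0.0002
```

Request:
step_arm(
  plan=[
    [[0,-34,0,-0.01,0],[0,-34,0,-0.01,0],[0,-34,0,-0.01,0]],
  ],
)

```text
time: 2.78
tool_pos: [0.5985, -0.1513, 0.1696]
ee_rot: [-3.14, -0.001, 1.293]
wrist_force: [0.0, 0.6, 0.5]
width: 0.0003
```

```bash
python3 look.py w2
```

```text
2.7833 [ 0.5985429  -0.15133474  0.1696044 ] [-3.14003354e+00 -5.95911100e-04  1.29335526e+00] 0.0003283118661938105 [0.00610943 0.55508851 0.46419488]
```

View pics/w2.png

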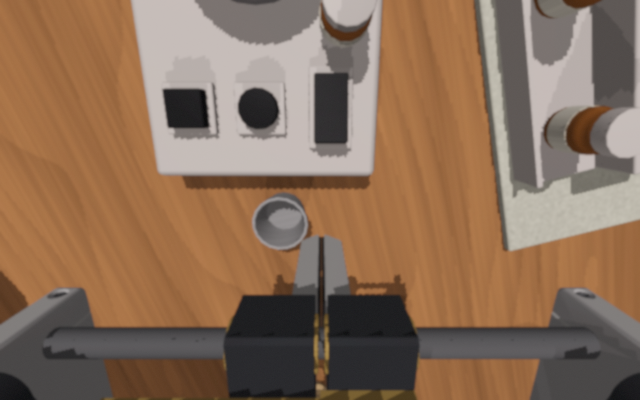

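The square key is at (186, 108), the round key at (258, 108), and the rocker paddle at (314..349, 73..144). The front deck corners are at (158, 174) and (372, 175), and the cup is at (280, 222).

```bash
python3 - <<'E'
from h import *;import pickle
o,s=pickle.load(open('w2.pkl','rb'))
a,c=np.cos(.22),np.sin(.22)
# top-face ends of paddle, off (-y end up); hinge at z .070, top 4 mm above mid-plane (approx)
ends=[(-.030*a-.008*c*0,.070+.030*c+.006),(.030*a,.070-.030*c+.006)]
pts=[((186.5,108),(-.065,-.075,.071)),((258.5,108),(0,-.075,.071)),((158,174),(-.11,-.14,.05)),((372,175),(.11,-.14,.05)),
((331,144),(.065,-.075+ends[0][0],ends[0][1])),((331,73),(.065,-.075+ends[1][0],ends[1][1]))]
q,r=fit(o,s,pts,[.59,.02,-.28]);print(q,r.round(1))
for n,m in dict(rocker=(.065,-.095,.078),rend=(.065,-.099,.078),pulse=(0,-.075,.071)).items():print(n,mill(q,m).round(4))
print('pulse ray',ray(o,s,(258.5,108),.071)); print('cup',ray(o,s,(280,215),.045))
E
```

```text
[ 0.59113722  0.02007667 -0.28384442] [[-1.8  1.3]
 [-0.4  0.4]
 [-2.  -0.3]
 [ 2.2 -2.1]
 [ 0.7  0.4]
 [ 1.2  0.1]]
rocker [ 0.6269 -0.0893  0.078 ]
rend [ 0.6258 -0.0932  0.078 ]
pulse [ 0.5701 -0.0519  0.071 ]
pulse ray [ 0.57053387 -0.0523003   0.071     ]
cup [ 0.55180089 -0.15967176  0.045     ]
```

Request:
step_arm(
  plan=[
    [[14,29,0,0,0],[27,58,0,0,0],[27,58,-35,0,0],[27,58,-70,0,0],[27,58,-80,0,0],[27,58,-80,0,0]],
  ],
)

```text
time: 3.33
tool_pos: [0.6228, -0.0891, 0.086]
ee_rot: [-3.132, 0.0, 1.299]
wrist_force: [0.5, 0.5, -0.1]
width: 0.0003
```

Request:
step_arm(
  plan=[
    [[0,0,-5,0,0],[0,0,-10,0,0],[0,0,-15,0,0],[0,0,-19,0,0],[0,0,-20,0,0],[0,0,-20,0,0]],
  ],
)

```text
time: 3.83
tool_pos: [0.6271, -0.0935, 0.0729]
ee_rot: [3.137, 0.002, 1.296]
wrist_force: [-0.3, -2.8, 4.1]
width: 0.0006
```

Request:
step_arm(
  plan=[
    [[0,0,0,0,0],[0,0,-2,0,0],[0,0,-3,0,0],[0,0,-3,0,0],[0,0,-3,0,0],[0,0,-3,0,0]],
  ],
)

```text
time: 4.33
tool_pos: [0.6271, -0.0935, 0.0703]
ee_rot: [3.137, 0.002, 1.296]
wrist_force: [-0.8, -3.4, 7.5]
width: 0.0002
```

Request:
step_arm(
  plan=[
    [[0,0,-3,0,0],[0,0,-4,0,0],[0,0,-4,0,0],[0,0,-4,0,0]],
  ],
)

```text
time: 4.67
tool_pos: [0.6273, -0.0936, 0.0698]
ee_rot: [3.135, 0.002, 1.296]
wrist_force: [-5.8, -2.1, 18.3]
width: 0.0006
```

Request:
step_arm(
  plan=[
    [[0,0,40,0,0],[0,0,80,0,0],[-10,-20,108,0,0],[-27,-58,108,0,0],[-27,-58,108,0,0],[-27,-58,108,0,0]],
  ],
)

```text
time: 5.17
tool_pos: [0.5985, -0.1509, 0.172]
ee_rot: [3.141, -0.001, 1.294]
wrist_force: [-0.3, 0.6, -0.2]
width: 0.0005
```

```bash
python3 look.py w3
```

```text
5.1667 [ 0.59851898 -0.15092149  0.1719816 ] [ 3.14057796e+00 -1.04622042e-03  1.29368905e+00] 0.0005141169929081011 [-0.26055858  0.58649203 -0.16145586]
```

View pics/w3.png

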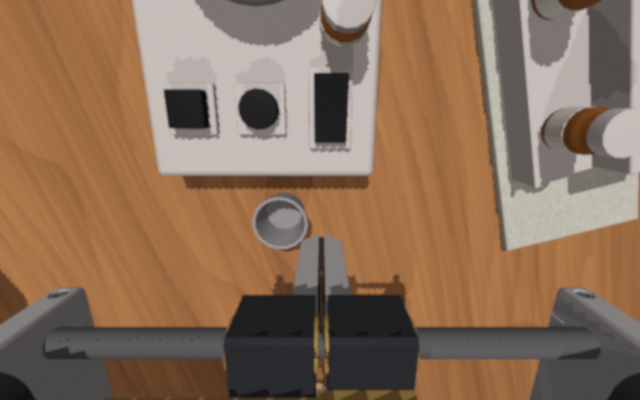

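The paddle's far end is now the wider one (315..349, against 315..346 at the near end), so it has tipped over. Nothing else has moved. Next is the round key.

Request:
step_arm(
  plan=[
    [[-10,33,0,0,0],[-20,66,0,0,0],[-28,99,0,0,0],[-28,99,0,0,0],[-28,99,-40,0,0],[-28,99,-75,0,0],[-28,99,-85,0,0],[-28,99,-85,0,0]],
  ],
)

```text
time: 5.88
tool_pos: [0.5677, -0.0492, 0.0814]
ee_rot: [-3.131, 0.0, 1.298]
wrist_force: [-0.3, -0.4, -0.1]
width: 0.0008
```

Request:
step_arm(
  plan=[
    [[0,0,-5,0,0],[0,0,-10,0,0],[0,0,-15,0,0],[0,0,-20,0,0],[0,0,-22,0,0],[0,0,-23,0,0],[0,0,-23,0,0],[0,0,-23,0,0]],
  ],
)

```text
time: 6.55
tool_pos: [0.5724, -0.051, 0.0651]
ee_rot: [3.137, -0.0, 1.297]
wrist_force: [3.4, 0.4, 4.0]
width: 0.0004
```

Request:
step_arm(
  plan=[
    [[0,0,-3,0,0],[0,0,-5,0,0],[0,0,-6,0,0],[0,0,-6,0,0],[0,0,-6,0,0],[0,0,-6,0,0]],
  ],
)

```text
time: 7.05
tool_pos: [0.5725, -0.051, 0.0639]
ee_rot: [3.136, -0.0, 1.297]
wrist_force: [-6.4, 1.9, 23.0]
width: 0.0005
```

```bash
python3 look.py w4; python3 -c "
from bench import cams;import cv2,numpy as np
a=cams.snapshot('scene')['frame'][150:270,230:430,::-1];b=cams.snapshot('side')['frame'][:,:,::-1]
cv2.imwrite('pics/s4.png',np.vstack([cv2.resize(a,(480,288),interpolation=3),cv2.resize(b,(480,300))]))"
```

```text
7.05 [ 0.57251463 -0.05100757  0.06389758] [ 3.13570021e+00 -1.86350290e-04  1.29691651e+00] 0.0004943540151352335 [-6.37362587  1.87034597 22.97644167]
```

View pics/w4.png

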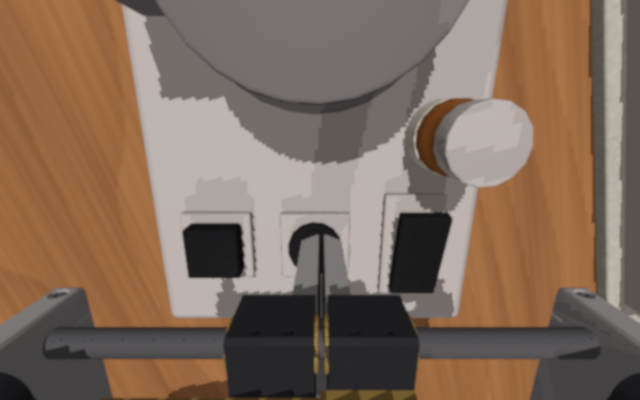

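View pics/s4.png

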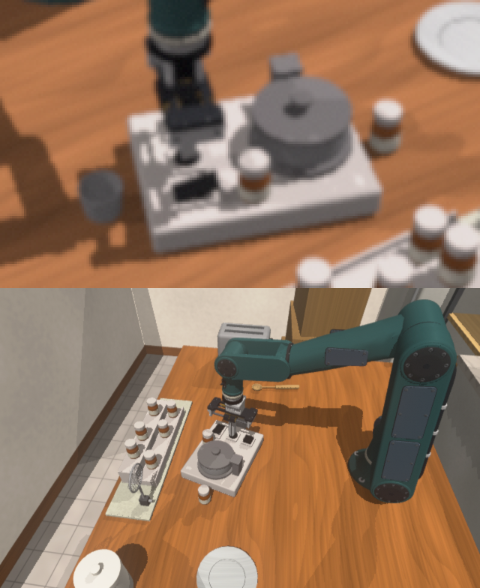

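The fingertips are on the round key around (320, 240), and the tip height of 63.9 mm matches full travel (64 mm). The square key is up, the paddle is tipped over, and the lid and jars are in place. Handing in.

```bash
python3 -c "
from bench import robot
print(robot.close_job()); o=robot.get_obs(); print(o['time'],o['tool_pos'],o['wrist_force'])"
```

```text
the job is handed in; nothing more can be done
None
the job is handed in; nothing more can be done
```

With shut fingertips I pressed the lid latch, then the raised end of the rocker, then the round key. I handed the job in at about 7 s, still holding the round key down. The interface gives no verdict.

| Press | Tip height | Expected height fully down | Force when pushed further |
|---|---|---|---|
| Latch | 124.5 mm | 124.5 mm | 13 N |
| Rocker | 69.8 mm | 70.2 mm (my estimate at the contact point) | 18 N |
| Round key | 63.9 mm | 64 mm | 23 N |

- **Rocker:** it stopped giving under more push, and a wrist picture afterwards showed it tipped over.
- **Last pictures:** the square key was up and the lid, jars, cup, tray and spoon looked undisturbed. I judged that by eye.
- **Latch:** I did not look at it closely again after pressing it. That it is still down rests on the force and height readings at the press, and on its friction.
- **Fit disagreement:** one deck corner in the first picture was about 10 mm off the mill fit. The later close views agreed to within about 5 mm at the deck corners and 2 mm at the latch, rocker and round key.

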